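# Stand up the fallen shaker and snap it back into its spring clip

### The job

The short shaker has fallen over on the island: stand it upright on the steel worktop and let go of it, then take it again and push it sideways, from the front and not down from above, into the one empty spring clip of the shaker rack until it has snapped home, and press it firmly against the clip's back pad without forcing it; leave it upright with its foot down on the rack's ledge. Leave the tall shakers snapped in their clips, and do not disturb the banneton, the bowl, the sugar pot or the rolling pin.

Things in the scene. Friction and masses are not known exactly. Their poses are not given: they have to be found in the camera images.
- shaker_mid (a point): middle of the short shaker: round, white plastic, 44 mm in diameter, 92 mm long, steel cap. Its z axis runs along it from foot to cap. It starts lying on its side on the worktop (middle 22 mm above it, free to roll); standing, its middle is 46 mm above its foot. About 160 g (varies). Let go on its foot's edge up to 15 degrees off upright, it settles upright
- shaker_cap (a point): middle of the short shaker's cap, 35 mm from the shaker's middle towards its top; the cap is 40 mm in diameter and 22 mm high, knurled, with holes in its flat top
- free_clip: the empty clip: the point on top of the rack's ledge where the axis of a held shaker stands (its middle then 46 mm straight above). z is up; the clip's mouth opens along -x, and a shaker is pushed in along +x until it is hard against the clip's fixed back pad. Which of the three inner places is empty varies; the places beside it hold tall shakers, 18 mm clear
- free_mouth (a point): middle of the gap between the two rolled lips of the empty clip, 16 mm in front of the seat and 36 mm above the ledge. The two sprung steel arms are a strip 16 mm high (28 to 44 mm above the ledge); the lips are about 29 mm apart and flare out in front. A shaker meets the lips with its axis 31 mm in front of the seat; the push to spread them takes 8 to 15 N, then falls off as they snap round it
- free_pad: the rubber back pad of the empty clip, the hard stop of the push: a fixed block 20 mm wide, as high as the strip; origin 22 mm behind the seat, at ledge height. The sprung arms alone hold a seated shaker against it with about 6 to 10 N; a firm press home means 12 N or more on it, forcing means over 50 N
- rack: the shaker rack, fixed to the worktop: origin under the middle of the row of clips, on the worktop; x points away from the open front side, y along the row. A steel ledge 12 mm high reaching from 30 mm in front of this line to 36 mm behind it, 326 mm long, with an upstand 62 mm high at its back edge; five spring clips in a row at 62 mm pitch (y = -124, -62, 0, 62, 124 mm)
- tall0_mid (a point): middle of the first of the four tall shakers held in the other clips, 44 mm in diameter, 112 mm high, caps like the short one's; stands on the ledge, so its middle is 56 mm above it
- tall1_mid (a point): middle of the second of the four tall shakers held in the other clips, 44 mm in diameter, 112 mm high, caps like the short one's; stands on the ledge, so its middle is 56 mm above it
- tall3_mid (a point): middle of the third of the four tall shakers held in the other clips, 44 mm in diameter, 112 mm high, caps like the short one's; stands on the ledge, so its middle is 56 mm above it
- tall4_mid (a point): middle of the fourth of the four tall shakers held in the other clips, 44 mm in diameter, 112 mm high, caps like the short one's; stands on the ledge, so its middle is 56 mm above it
- banneton: oval wicker banneton, 210 x 140 mm (long side along its x), 72 mm high; origin at the middle of its underside
- bowl: grey silicone bowl, 150 mm across, 65 mm high; origin at the middle of its underside
- sugar_pot: white ceramic sugar pot with lid and two ears, 96 mm across (125 mm over the ears along its y), 103 mm high; origin at the middle of its underside
- rolling_pin: wooden rolling pin lying on the worktop along its y: roller 240 mm long and 50 mm thick, 430 mm with its handles; origin under its middle, on the worktop. Beyond it, on the right, stands a fixed proofing box with a clipped lid, 136 mm high
There are look-alikes about, which are no part of the job. What is shaped like the part that bears tall0_mid but blue or yellow is not meant. Leave any red look-alike of the part that bears tall1_mid alone.

How it is judged:
By the outcome, as a careful person would: the job done as asked, in the order asked, and still so for the second after the job is handed in, with the robot touching nothing.
It also fails if it takes over 48 s, if anything falls off the work surface, if the arm or the gripper's body presses on something with over 40 N, if the wrist force passes 120 N, or if a joint passes its speed limit or range.

### The arm

A 7-joint arm with a two-finger parallel gripper is mounted at the origin on the work surface. World frame = base frame: x ahead of the robot, y to its left, z up, the work surface at z = 0. Lengths are in m, angles in rad, forces in N, time in s.
With the tool pointing down it reaches from about 0.425 to 0.825 m from the base axis. Payload 3.6 kg.
Tool frame: the origin (TCP) lies where the fingers leave the gripper's body, on its centre line; the fingertips stand 73 mm ahead of it and the grasp point (between the pads) lies 54 mm ahead of it; x points along the fingers, y is the direction in which the jaws open and shut, and the axes are right-handed (so a half turn about x gives the same grasp; the last joint's range is limited). The gripper opens to 85 mm and grips with 20 to 120 N. Pads are 22 mm wide; open, the fingers measure 114 mm over their backs; the gripper's body (76 mm by 85 mm) begins 54 mm behind the grasp point. The pads swing forward as they close: fully open they stand 13 mm farther back than shut.
Start: joints at [1.304, 0.615, -0.013, 1.423, 0.008, 1.103, -0.04], TCP at [0.155, -0.631, 0.304] pointing down, gripper open.
Joint ranges: [-3.12, 3.12], [-0.3, 2.06], [-1.34, 1.32], [0.26, 2.42], [-1.36, 4.5], [0.01, 1.98], [-2.84, 2.84]. Speed limits (rad/s): [2.79, 2.79, 3.14, 3.14, 3.14, 3.14, 3.14].

### API

Orientations are given as a unit quaternion [x, y, z, w].
In Python, from station import arm, snapshot, camera_info, ticket gives the robot as it stands. Calls block until the motion is done:
- arm.movep(position, orientation): joint-space move of the TCP to a pose.
- arm.line_to(position, velocity=0.15, ori=None): straight line of the TCP; ori=None keeps the orientation; velocity is the mean speed in m/s.
- arm.move_j(angles): joint-space move.
- arm.move_gripper(opening, effort=None): opening from 0.0 (shut) to 1.0 (fully open); effort is the grip in N (None keeps the last); returns when the fingers have stopped.
- arm.pause(seconds).
- arm.ik(position, orientation): joint angles nearest the present ones, or None.
- snapshot(name): name is "scene" or "side" or "wrist"; returns the picture (400x640x3 uint8, blue, green, red); there is no depth.
- camera_info(name): a dict with "fx", "fy", "cx", "cy" (pixels), "dist_coeffs" ([k1, k2, p1, p2, k3] as OpenCV has them; the pictures are not rectified), "R" (3x3) and "t" (3): a world point X has camera coordinates R X + t; the wrist camera has in their place "T_tool_cam" (4x4, takes a point from camera to tool coordinates, whose origin is the TCP and whose axes are the tool frame's). Camera axes: x right, y down, z forward; pixel columns grow to the right and rows downward; lengths in m; the calibration is good to about 2 mm. A picture is of the moment at which its call begins: read the wrist's pose just before it. camera_info takes no time and is no camera call.
A pose or a line that the arm cannot do raises arm.MotionError and nothing moves.
- ticket.finish_job(): hands the job in, once; it reports no verdict.
Readings, each from a call of its own:
- arm.read_time(): time.
- arm.read_joint_positions(): joint angles.
- arm.read_dq(): joint speeds.
- arm.read_effort(): joint torques, N m.
- arm.read_tool_pos(): TCP position.
- arm.read_eef_rot(): TCP orientation.
- arm.read_ft_force(): force on the tool from outside, world axes, zero at the start.
- arm.read_wrist_torque(): the same for the moment, N m.
- arm.read_opening(): opening from 0.0 (shut) to 1.0 (fully open).
Only numpy, scipy, OpenCV 4.12 (cv2) and the standard library are available. Lean on these libraries where they do the work, as an engineer would, in place of code of your own. Each camera call takes 0.05 s, during which the arm holds its last target. There are 200 camera calls.

## Working session

There is one attempt and no reset: what is moved stays moved. The work goes in short steps, each a Python script; the robot and the scene stay as the last script left them, time stands still between calls to the robot, and variables do not carry over. Pictures are saved under pics/ and viewed, about 8 in all and at most 12, crops included, and the job is handed in when it is done.

```bash
mkdir -p pics; ls
python3 - <<'E'
from station import arm, snapshot, camera_info, ticket
import cv2,numpy as np
for n in ["scene","side"]:
    cv2.imwrite(f"pics/{n}0.png",snapshot(n)); c=camera_info(n); print(n,{k:np.round(np.array(v),4).tolist() for k,v in c.items()})
    print(-np.array(c["R"]).T@np.array(c["t"]))
print(camera_info("wrist"))
print(arm.read_time(),arm.read_tool_pos(),arm.read_eef_rot(),arm.read_opening())
E
```

```text
pics
scene {'fx': 433.2482, 'fy': 433.2482, 'cx': 329.8228, 'cy': 200.1059, 'dist_coeffs': [-0.0711, 0.0, 0.0, 0.0, 0.0], 'R': [[-0.4978, 0.8672, 0.0103], [0.6596, 0.3863, -0.6448], [-0.5632, -0.3142, -0.7643]], 't': [0.2365, -0.3124, 1.5148]}
[1.17689506 0.39148963 0.95387881]
side {'fx': 366.5411, 'fy': 366.5411, 'cx': 315.9982, 'cy': 198.1365, 'dist_coeffs': [-0.0111, 0.0, 0.0, 0.0, 0.0], 'R': [[-0.9926, -0.1205, -0.0175], [-0.0571, 0.5879, -0.8069], [0.1075, -0.7999, -0.5904]], 't': [0.5104, 0.066, 1.0429]}
[0.39821885 0.85689839 0.67794844]
{'fx': 278.6162796273573, 'fy': 278.6162796273573, 'cx': 318.7263326406495, 'cy': 199.093851776091, 'dist_coeffs': array([-0.03693611,  0.        ,  0.        ,  0.        ,  0.        ]), 'T_tool_cam': array([[-4.00126605e-05, -2.76754589e-01,  9.60940631e-01,
        -7.00633642e-02],
       [ 9.99999397e-01,  1.04343344e-03,  3.42151866e-04,
        -3.50080138e-04],
       [-1.09736969e-03,  9.60940065e-01,  2.76754380e-01,
        -7.09857253e-02],
       [ 0.00000000e+00,  0.00000000e+00,  0.00000000e+00,
         1.00000000e+00]])}
0.1 [ 0.15487765 -0.63073936  0.30283412] [-0.70186103 -0.08577296  0.70210998 -0.08411702] 1.0011676815530512
```

View pics/scene0.png

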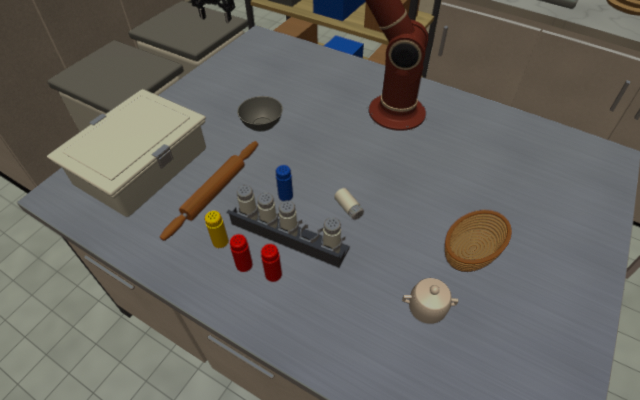

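View pics/side0.png

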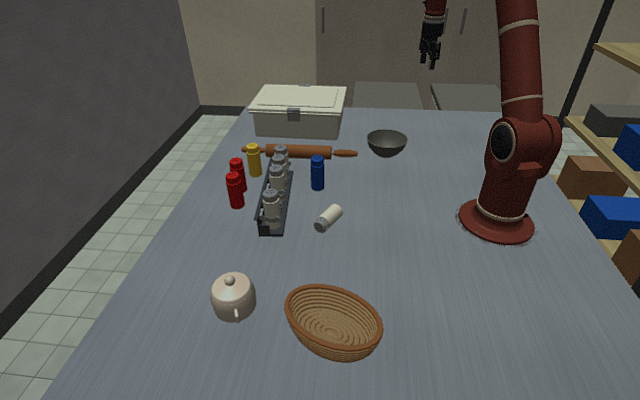

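The scene shows the short shaker lying at about (349,203), with tall shakers at (245,200), (266,207), (288,216) and (332,233). The gap is near (311,235). The side view agrees: shaker at (328,217), rack along (270–285, 150–230). The next step is a zoomed crop and rough points.

```bash
cat > h.py <<'E'
from station import arm, snapshot, camera_info, ticket
import cv2,numpy as np
from scipy.spatial.transform import Rotation as Rot
def cam(n,pose=None):
    c=camera_info(n); K=np.array([[c["fx"],0,c["cx"]],[0,c["fy"],c["cy"]],[0,0,1]]); d=np.array(c["dist_coeffs"])
    if n!="wrist": return K,d,np.array(c["R"]),np.array(c["t"])
    p,q=pose; T=np.eye(4); T[:3,:3]=Rot.from_quat(q).as_matrix(); T[:3,3]=p
    W=np.linalg.inv(T@np.array(c["T_tool_cam"])); return K,d,W[:3,:3],W[:3,3]
def ray(n,uv,pose=None):
    K,d,R,t=cam(n,pose); u=cv2.undistortPoints(np.array([[uv]],float),K,d)[0,0]
    v=R.T@np.array([u[0],u[1],1]); return -R.T@t, v/np.linalg.norm(v)
def onz(n,uv,z,pose=None):
    o,v=ray(n,uv,pose); return o+v*(z-o[2])/v[2]
def proj(n,X,pose=None):
    K,d,R,t=cam(n,pose); return cv2.projectPoints(np.array(X,float).reshape(-1,3),cv2.Rodrigues(R)[0],t,K,d)[0][:,0]
def two(a,b):
    (o1,v1),(o2,v2)=a,b; s=np.linalg.lstsq(np.c_[v1,-v2],o2-o1,rcond=None)[0]
    return (o1+s[0]*v1+o2+s[1]*v2)/2, np.linalg.norm(o1+s[0]*v1-o2-s[1]*v2)
def pose(): return arm.read_tool_pos(),arm.read_eef_rot()
E
python3 - <<'E'
from h import *
np.set_printoptions(precision=4,suppress=True)
for n,uv in [("scene",(349,203)),("side",(328,217))]: print(onz(n,uv,.022))
for uv in [(245,191),(266,199),(288,208),(332,226)]: print(onz("scene",uv,.124))
print(onz("scene",(347,262),0.0),onz("scene",(228,219),0))
a=cv2.imread("pics/scene0.png")[160:280,210:380]; b=cv2.imread("pics/side0.png")[135:245,220:350]
# white mask of the short shaker
for n in("scene","side"):
    im=cv2.imread(f"pics/{n}0.png"); h=cv2.cvtColor(im,cv2.COLOR_BGR2HSV)
    m=((h[...,2]>150)&(h[...,1]<80)).astype('uint8')
    k,l,s,c=cv2.connectedComponentsWithStats(m)
    print(n,[(s[i].tolist(),c[i].round(1).tolist()) for i in range(1,k) if 30<s[i][4]<900 and 200<c[i][0]<380 and 130<c[i][1]<270])
A=cv2.resize(a,None,fx=3.5,fy=3.5,interpolation=2);B=cv2.resize(b,(int(130*1.5),int(110*1.5)),interpolation=2)
cv2.imwrite("pics/c1.png",A)
cv2.imwrite("pics/c2.png",cv2.resize(b,None,fx=4,fy=4,interpolation=2))
E
```

```text
[0.4722 0.0601 0.022 ]
[0.473  0.0546 0.022 ]
[ 0.6484 -0.1516  0.124 ]
[ 0.6432 -0.0897  0.124 ]
[ 0.6396 -0.026   0.124 ]
[0.6329 0.0951 0.124 ]
[0.6325 0.1414 0.    ] [ 0.6767 -0.2108  0.    ]
scene [([337, 188, 20, 21, 210], [346.1, 197.7])]
side [([217, 130, 11, 5, 35], [222.3, 132.1]), ([197, 136, 15, 7, 61], [203.2, 138.9]), ([320, 204, 21, 16, 158], [330.3, 211.0])]
```

View pics/c1.png

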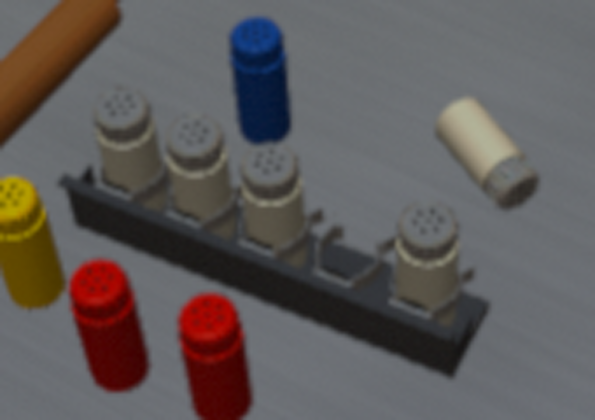

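The crop shows the empty place as the fourth from the left, with its clip arms at crop (318–390, 215–280). The short shaker's foot is at crop (456,114) and its cap face at about (519,189). Next I compute its axis and check which poses the arm can reach.

```bash
cat >> h.py <<'E'
def ori(d,jaw):
    d=np.array(d,float);d/=np.linalg.norm(d);j=np.array(jaw,float);j-=d*(d@j);j/=np.linalg.norm(j)
    return Rot.from_matrix(np.c_[d,j,np.cross(d,j)]).as_quat()
def tcp(g,q,L=.054): return np.array(g)-L*Rot.from_quat(q).as_matrix()[:,0]
E
python3 - <<'E'
from h import *
np.set_printoptions(precision=4,suppress=True)
f=onz("scene",(340.3,192.6),.03);c=onz("scene",(358.3,214),.022)
a=c-f;L=np.linalg.norm(a);a[2]=0;a/=np.linalg.norm(a);print(f,c,L,a,np.degrees(np.arctan2(a[1],a[0])),(f+c)/2)
P=[onz("scene",(210+u/3.5,160+v/3.5),.124) for u,v in[(124,105),(195,130),(270,158),(430,222)]];print(np.array(P))
m=(f+c)/2;m[2]=.03
z=np.array([0,0,1.])
for th in (0,15,30,45,60):
    t=np.radians(th); d=-np.cos(t)*z-np.sin(t)*a; jaw=np.cross(z,a)
    g=m+.012*a
    r=[arm.ik(tcp(g,ori(d,s*jaw)),ori(d,s*jaw)) is not None for s in(1,-1)]
    r2=[]
    for (x,y) in[(.45,.0),(.5,.0),(.5,-.12),(.55,.1),(.6,-.1),(.5,.2),(.55,.2),(.45,.25)]:
      for s in (1,-1):
        h=np.array([x,y,0])/np.hypot(x,y); df=np.cos(t)*h-np.sin(t)*z
        q=ori(df,s*np.cross(z,h)); r2.append(int(arm.ik(tcp([x,y,.06],q),q) is not None))
    print(th,r,r2)
E
```

```text
[0.457  0.0235 0.03  ] [0.494  0.1007 0.022 ] 0.08598162162979804 [0.4322 0.9018 0.    ] 64.39276372721514 [0.4755 0.0621 0.026 ]
[[ 0.6451 -0.1527  0.124 ]
 [ 0.6385 -0.0939  0.124 ]
 [ 0.633  -0.0329  0.124 ]
 [ 0.6251  0.0931  0.124 ]]
0 [True, True] [0, 0, 0, 0, 0, 0, 0, 0, 1, 1, 0, 0, 0, 0, 0, 0]
15 [True, True] [0, 0, 0, 0, 0, 0, 0, 0, 0, 0, 0, 0, 0, 0, 0, 0]
30 [True, True] [0, 0, 0, 0, 0, 0, 0, 0, 0, 0, 0, 0, 0, 0, 0, 0]
45 [True, True] [0, 0, 0, 0, 0, 0, 0, 0, 1, 1, 0, 0, 1, 1, 0, 0]
60 [True, True] [0, 0, 0, 0, 1, 1, 1, 1, 1, 1, 1, 1, 1, 1, 1, 1]
```

The shaker axis measures 86 mm against the 92 mm given, with its middle near (0.475, 0.062), and the clip spacing comes out at about 62 mm. Now I move to a hover above and look with the wrist camera, scanning stand-up places at the same time.

Run:
```python
from h import *
np.set_printoptions(precision=4,suppress=True)
q=ori([0,0,-1],[0,1,0]); arm.movep([.53,.05,.30],q); 
p=pose(); cv2.imwrite("pics/w1.png",snapshot("wrist")); np.save("w1.npy",np.r_[p[0],p[1]]); print(p,arm.read_time(),arm.read_joint_positions())
for n,uv in [("banneton",(477,240)),("pot",(431,310)),("blue",(286,197))]: print(n,onz("scene",uv,.0))
z=np.array([0,0,1.])
for th in (40,45,50,55):
  t=np.radians(th)
  for az in (0,20,40,64):
    h=np.array([np.cos(np.radians(az)),np.sin(np.radians(az)),0]);df=np.cos(t)*h-np.sin(t)*z
    print(th,az,[[x,y] for x in(.45,.5,.55) for y in(-.05,0,.05,.1,.15,.2) if any(arm.ik(tcp([x,y,.06],ori(df,s*np.cross(z,h))),ori(df,s*np.cross(z,h))) is not None for s in(1,-1))])
```

```text
(array([0.5303, 0.0488, 0.2997]), array([ 0.0006,  0.7072, -0.0011,  0.707 ])) 2.8917 [ 0.4552  0.5878 -0.9371  1.7525  0.5323  1.0783  0.9045]
banneton [0.3952 0.4136 0.    ]
pot [0.6503 0.3801 0.    ]
blue [ 0.5279 -0.116   0.    ]
40 0 [[0.55, 0.15], [0.55, 0.2]]
40 20 [[0.55, -0.05], [0.55, 0.2]]
40 40 [[0.5, -0.05], [0.55, -0.05], [0.55, 0], [0.55, 0.05], [0.55, 0.1], [0.55, 0.15], [0.55, 0.2]]
40 64 [[0.45, -0.05], [0.45, 0], [0.45, 0.05], [0.45, 0.1], [0.5, -0.05], [0.5, 0], [0.5, 0.05], [0.5, 0.1], [0.5, 0.15], [0.5, 0.2], [0.55, -0.05], [0.55, 0], [0.55, 0.05], [0.55, 0.1], [0.55, 0.15], [0.55, 0.2]]
45 0 [[0.55, 0.1], [0.55, 0.15], [0.55, 0.2]]
45 20 [[0.55, -0.05], [0.55, 0], [0.55, 0.15], [0.55, 0.2]]
45 40 [[0.5, -0.05], [0.5, 0], [0.55, -0.05], [0.55, 0], [0.55, 0.05], [0.55, 0.1], [0.55, 0.15], [0.55, 0.2]]
45 64 [[0.45, -0.05], [0.45, 0], [0.45, 0.05], [0.45, 0.1], [0.5, -0.05], [0.5, 0], [0.5, 0.05], [0.5, 0.1], [0.5, 0.15], [0.5, 0.2], [0.55, -0.05], [0.55, 0], [0.55, 0.05], [0.55, 0.1], [0.55, 0.15], [0.55, 0.2]]
50 0 [[0.5, 0.2], [0.55, -0.05], [0.55, 0], [0.55, 0
[... 421 characters left out ...]
5, 0.2], [0.55, -0.05], [0.55, 0], [0.55, 0.05], [0.55, 0.1], [0.55, 0.15], [0.55, 0.2]]
55 0 [[0.5, 0.15], [0.5, 0.2], [0.55, -0.05], [0.55, 0], [0.55, 0.05], [0.55, 0.1], [0.55, 0.15], [0.55, 0.2]]
55 20 [[0.5, 0.2], [0.55, -0.05], [0.55, 0], [0.55, 0.05], [0.55, 0.1], [0.55, 0.15], [0.55, 0.2]]
55 40 [[0.5, -0.05], [0.5, 0], [0.5, 0.05], [0.5, 0.1], [0.5, 0.15], [0.5, 0.2], [0.55, -0.05], [0.55, 0], [0.55, 0.05], [0.55, 0.1], [0.55, 0.15], [0.55, 0.2]]
55 64 [[0.45, -0.05], [0.45, 0], [0.45, 0.05], [0.45, 0.1], [0.45, 0.15], [0.45, 0.2], [0.5, -0.05], [0.5, 0], [0.5, 0.05], [0.5, 0.1], [0.5, 0.15], [0.5, 0.2], [0.55, -0.05], [0.55, 0], [0.55, 0.05], [0.55, 0.1], [0.55, 0.15], [0.55, 0.2]]
```

View pics/w1.png

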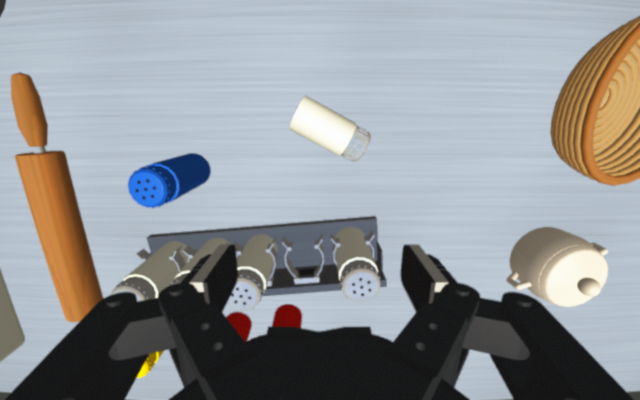

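Wrist view: the shaker's foot centre is at about (298.5,112) and its cap end at (362,149). The rack's ledge front corners are at (149,238) and (376,217), and the empty clip's lips are near (288,243) and (331,240).

Run:
```python
from h import *
np.set_printoptions(precision=4,suppress=True)
w=np.load("w1.npy");p=(w[:3],w[3:]);W=lambda uv,z:onz("wrist",uv,z,p)
f,c=W((298.5,112),.024),W((362,149),.024); print("foot",f,"cap",c,np.linalg.norm(c-f),np.degrees(np.arctan2(*(c-f)[1::-1])),(f+c)/2)
A,B=W((149,238),.012),W((376,217),.012); y=(B-A)/np.linalg.norm(B-A); x=np.array([y[1],-y[0],0])
print(A,B,np.linalg.norm(B-A),np.degrees(np.arctan2(-y[0],y[1])))
o=(A+B)/2+.03*x; print("rack",o,"free",o+.062*y)
l,r=W((288,243),.048),W((331,240),.048); print("lips",l,r,np.linalg.norm(l-r),(l+r)/2+.016*x)
print(W((357,284),.124), "expected tall", o+.124*y)
im=cv2.imread("pics/w1.png");cv2.imwrite("pics/w1c.png",cv2.resize(im[200:310,120:420],None,fx=2.6,fy=2.6,interpolation=2))
h=cv2.cvtColor(im,cv2.COLOR_BGR2HSV);m=((h[...,2]>190)&(h[...,1]>20)&(h[...,1]<100)).astype('uint8');m[:,:280]=0;m[:90]=0;m[165:]=0;m[:,380:]=0
k,lb,s,cc=cv2.connectedComponentsWithStats(m); i=1+np.argmax(s[1:,4]); ct=np.argwhere(lb==i)[:,::-1].astype(np.float32); print(s[i],cv2.minAreaRect(ct))
```

```text
foot [0.4524 0.0252 0.024 ] cap [0.4961 0.1025 0.024 ] 0.08876487997897321 60.48728845695295 [0.4743 0.0638 0.024 ]
[ 0.6207 -0.1912  0.012 ] [0.5892 0.1272 0.012 ] 0.3199382671081801 5.6591307634621115
rack [ 0.6348 -0.029   0.012 ] free [0.6287 0.0327 0.012 ]
lips [0.6109 0.0103 0.048 ] [0.6068 0.0645 0.048 ] 0.05433707211477414 [0.6248 0.039  0.048 ]
[0.6208 0.0878 0.124 ] expected tall [0.6226 0.0944 0.012 ]
[ 280   90  100   75 4783] ((329.5, 127.0), (74.0, 99.0), 90.0)
```

View pics/w1c.png

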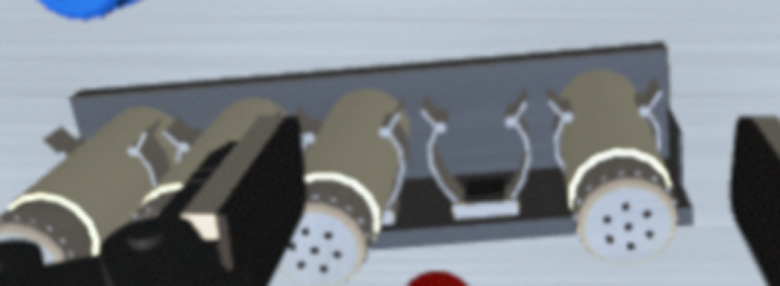

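The close view puts the lips' narrow points at px (288.8,248.8) and (316.5,246.5), with the pad behind them. Next I grasp the lying shaker with the tool leaning 45°, so that a 90° turn about the jaw axis stands it up.

Run:
```python
from h import *
np.set_printoptions(precision=4,suppress=True)
w=np.load("w1.npy");p=(w[:3],w[3:]);yw=np.radians(5.3)
print("mouth",[onz("wrist",(302.7,247.7),z,p)+.016*np.array([np.cos(yw),np.sin(yw),0]) for z in(.048,.056)])
az=np.radians(61.5);a=np.array([np.cos(az),np.sin(az),0]);z=np.array([0,0,1.]);t=np.pi/4
m=np.array([.4745,.0632,.0]); g=m+.008*a+[0,0,.027]
best=None
for s in(1,-1):
    jaw=s*np.cross(z,a);qi=ori(-np.cos(t)*z-np.sin(t)*a,jaw);qf=ori(np.cos(t)*a-np.sin(t)*z,jaw)
    ji=arm.ik(tcp(g,qi),qi);jf=arm.ik(tcp([.49,.07,.07],qf),qf)
    print(s,ji,jf)
    if ji is None or jf is None: continue
    c=np.abs(np.array(ji)-jf).max()+np.abs(np.array(ji)-arm.read_joint_positions()).max()
    if best is None or c<best[0]: best=(c,s,qi,qf)
_,s,qi,qf=best; np.savez("g.npz",qi=qi,qf=qf,a=a)
d=Rot.from_quat(qi).as_matrix()[:,0]
arm.movep(tcp(g-.10*d,qi),qi)
print(arm.read_tool_pos(),arm.read_ft_force())
arm.line_to(tcp(g,qi),.12)
print(arm.read_ft_force()); arm.move_gripper(0.0,60)
print(arm.read_opening(),arm.read_ft_force(),arm.read_time())
P=tcp(g,qi)+[0,0,.09]; arm.line_to(P,.12); print(arm.read_opening(),arm.read_ft_force())
```

```text
mouth [array([0.6333, 0.0302, 0.048 ]), array([0.6294, 0.0307, 0.056 ])]
1 [ 0.0152  1.1551 -0.8409  1.673   0.9319  1.6343  1.3801] [ 0.8936  1.1233 -1.1329  2.2874  2.1122  0.228   0.8146]
-1 [-0.3786  0.9829 -0.1092  1.687   0.5356  1.2319 -1.351 ] [ 0.8936  1.1233 -1.1329  2.2874  2.1122  0.228  -2.327 ]
[0.5305 0.166  0.1353] [ 0.9058 -0.4759 -0.0152]
[-0.0718 -0.113  -0.2083]
0.49558942767098524 [0.2232 2.0602 2.4807] 5.075
0.49164117433320964 [-0.2145  0.2038 -2.093 ]
```

The shaker is held: the opening corresponds to about 42 mm and the weight shows on the wrist. Now I turn it upright and lower it until it touches.

Run:
```python
from h import *
np.set_printoptions(precision=4,suppress=True)
G=np.load("g.npz");qf=G["qf"];g=np.array([.49,.07,.054])
try: arm.line_to(tcp(g+[0,0,.07],qf),.12,ori=qf)
except arm.MotionError as e: print(e); arm.movep(tcp(g+[0,0,.07],qf),qf)
print(arm.read_time(),arm.read_joint_positions(),arm.read_opening())
arm.line_to(tcp(g+[0,0,.012],qf),.08); arm.pause(.2)
f0=arm.read_ft_force();print(f0)
h=.012
while h>-.01:
    h-=.0015; arm.line_to(tcp(g+[0,0,h],qf),.03); 
    f=arm.read_ft_force()
    if f[2]-f0[2]>2.5: break
print(h,f,arm.read_time())
cv2.imwrite("pics/s2.png",cv2.resize(snapshot("side")[120:300,230:430],None,fx=3,fy=3,interpolation=2))
```

```text
7.8667 [ 0.9554  1.0662 -1.2839  2.2703  1.5926  0.2734  1.2421] 0.4947423048152954
[ 0.3143  0.0556 -2.1395]
0.0015000000000000022 [-0.9274 -0.0117  2.327 ] 10.6917
```

View pics/s2.png

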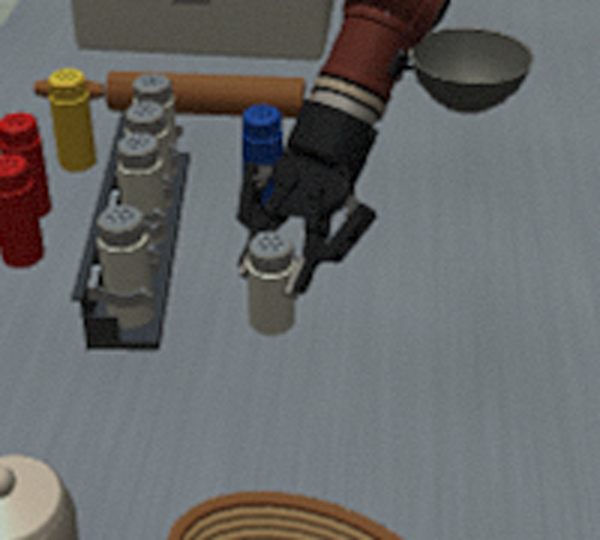

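Upright on the worktop, with the foot touching at the expected height. I release, back off, and look from above in the regrasp orientation, with the jaws along the rack's x.

Run:
```python
from h import *
np.set_printoptions(precision=4,suppress=True)
G=np.load("g.npz");qf=G["qf"]; d=Rot.from_quat(qf).as_matrix()[:,0]
arm.move_gripper(1.0); arm.line_to(arm.read_tool_pos()-.12*d,.15)
yw=np.radians(5.3);x=np.array([np.cos(yw),np.sin(yw),0])
c=[]
for s in(1,-1):
    q=ori([0,0,-1],s*x); js=[arm.ik(P,q) for P in([.49,.07,.14],[.63,.03,.14],[.54,.05,.28])]
    print(s,js)
    if all(j is not None for j in js): c.append((np.abs(np.array(js[2])-arm.read_joint_positions()).max(),s))
s=min(c)[1]; q=ori([0,0,-1],s*x); np.save("qd.npy",q)
arm.movep([.54,.05,.28],q); p=pose(); im=snapshot("wrist"); cv2.imwrite("pics/w3.png",im); np.save("w3.npy",np.r_[p[0],p[1]]); print(s,p,arm.read_time(),arm.read_ft_force())
```

```text
1 [array([-0.429 ,  0.6512,  0.3668,  2.0411, -0.4477,  0.526 ,  0.3537]), array([-0.5053,  0.903 ,  0.776 ,  1.659 , -0.7698,  0.9112,  0.6692]), array([-0.112 ,  0.4735, -0.0306,  1.7698,  0.0178,  0.8986, -0.0579])]
-1 [array([ 0.4835,  0.922 , -1.1414,  2.0138,  1.0625,  0.9779,  2.0085]), array([ 0.4447,  0.9932, -1.0128,  1.626 ,  0.9385,  1.0781,  2.3868]), array([ 0.4379,  0.6259, -0.9243,  1.753 ,  0.5678,  1.0542,  2.5458])]
-1 (array([0.5394, 0.0497, 0.2793]), array([ 0.5229, -0.477 , -0.5225, -0.4754])) 13.9417 [-0.8539  0.1412 -0.509 ]
```

View pics/w3.png

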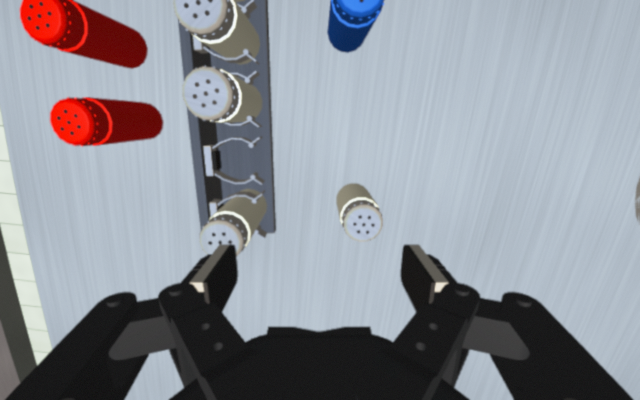

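The standing shaker's cap top is at (363,222). The lips are at about (252,146) and (253,180), the pad's front is at (214,161), and the neighbouring cap top is at (207,94).

Run:
```python
from h import *
np.set_printoptions(precision=4,suppress=True)
w=np.load("w3.npy");p=(w[:3],w[3:]);W=lambda u,v,z:onz("wrist",(u,v),z,p)
yw=np.radians(5.3);x=np.array([np.cos(yw),np.sin(yw),0]);y=np.array([-np.sin(yw),np.cos(yw),0])
im=cv2.imread("pics/w3.png")
print("cap",W(363,222,.092))
print("lips",W(252.5,163,.056)+.016*x, W(252,146,.056)-W(253,180,.056)); print("pad",W(214,161,.056)-.022*x)
t2=W(207,94,.124);print("tall2",t2,t2+.062*y)
a,b=W(273,234,.012),W(264,0,.012);e=(a-b)/np.linalg.norm(a-b);print("front edge",a,b,np.degrees(np.arctan2(-e[0],e[1])))
cv2.imwrite("pics/w3c.png",cv2.resize(im[50:260,170:400],None,fx=2.8,fy=2.8,interpolation=2))
```

```text
cap [0.4938 0.073  0.092 ]
lips [0.6279 0.0324 0.056 ] [ 0.0022 -0.0361  0.    ]
pad [0.631  0.0305 0.056 ]
tall2 [ 0.6336 -0.0309  0.124 ] [0.6279 0.0308 0.124 ]
front edge [0.5923 0.1294 0.012 ] [ 0.6159 -0.1375  0.012 ] 5.053370729347927
```

View pics/w3c.png

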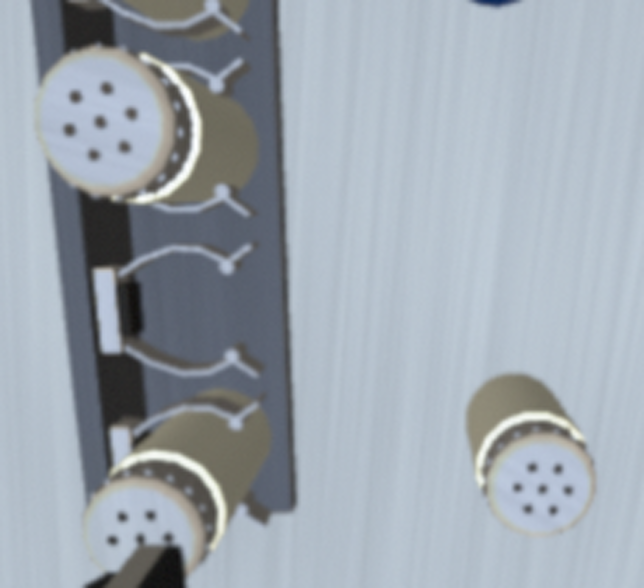

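The estimates agree on the seat at (0.6285, 0.0308) with yaw 5.2°, and put the shaker at (0.494, 0.0735). I regrasp from above at its upper body with the jaws along the push direction, and carry it to just in front of the clip.

Run:
```python
from h import *
np.set_printoptions(precision=4,suppress=True)
yw=np.radians(5.2);x=np.array([np.cos(yw),np.sin(yw),0]);q=ori([0,0,-1],-x)
s=np.array([.494,.0735,0])
arm.movep(s+[0,0,.22],q); arm.line_to(s+[0,0,.125],.12); arm.pause(.1)
arm.line_to(s+[0,0,.125]+(s+[0,0,.125]-arm.read_tool_pos()),.05); print(arm.read_tool_pos(),arm.read_ft_force())
arm.move_gripper(0.0,100); arm.pause(.1); p0=arm.read_tool_pos(); print("grip",p0,arm.read_opening(),arm.read_ft_force(),arm.read_time())
arm.line_to(p0+[0,0,.035],.1)
F=np.array([.6285,.0308,0]); A=F-.060*x
arm.line_to([A[0],A[1],p0[2]+.035],.12)
tgt=np.array([A[0],A[1],p0[2]+.0135]); arm.line_to(tgt,.08); arm.pause(.2)
e=tgt-arm.read_tool_pos(); print("err",e); arm.line_to(tgt+e,.03); arm.pause(.2)
print(arm.read_tool_pos()-tgt,arm.read_ft_force(),arm.read_time(),arm.read_opening())
np.savez("p.npz",p0=p0,e=e,q=q,x=x,F=F)
cv2.imwrite("pics/s4.png",cv2.resize(snapshot("side")[130:260,220:390],None,fx=4,fy=4,interpolation=2))
```

```text
[0.4935 0.0733 0.1245] [ 0.6287  0.4308 -0.0586]
grip [0.4934 0.0735 0.1249] 0.47936673675162517 [-1.5153 -0.4984  5.4644] 16.2333
err [-0.0002 -0.0002 -0.0003]
[-0.0002 -0.0002 -0.0003] [ 0.5017  0.755  -2.1065] 18.7 0.4827028342450206
```

View pics/s4.png

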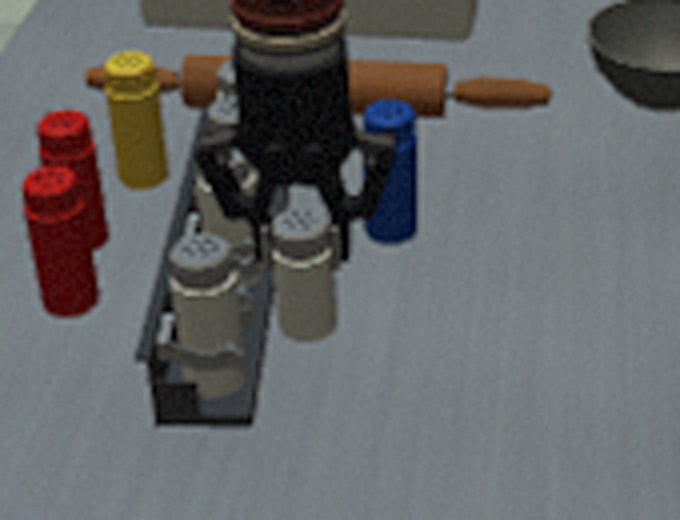

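It is held upright in front of the empty clip, about 1.5 mm above ledge level. Now a guarded push along +x.

```bash
cat > push.py <<'E'
from h import *
np.set_printoptions(precision=2,suppress=True)
D=np.load("p.npz");x=D["x"];F=D["F"];yv=np.array([-x[1],x[0],0]);z0=float(D["p0"][2]+.0130+D["e"][2])
f0=arm.read_ft_force(); t=-.060; out=[]; dv=D["e"].copy(); dv[2]=0
arm.line_to(F-.034*x+[0,0,z0]+dv,.06); t=-.034
seated=False
while t<.010:
    t+=.0015; arm.line_to(F+t*x+[0,0,z0]+dv,.04)
    f=np.array(arm.read_ft_force())-f0; r=np.array(arm.read_tool_pos())-F
    fx=-f@x; out.append((round(t*1e3,1),round(float(r@x)*1e3,1),round(float(r@yv)*1e3,1),round(float(fx),1),round(float(f@yv),1),round(float(f[2]),1)))
    if abs(f@yv)>12 or abs(f[2])>20 or fx>28: break
    if t>-.008 and fx>17: break
for o in out: print(*o)
print(arm.read_wrist_torque(),arm.read_time(),arm.read_opening(),arm.read_tool_pos()[2]-D["p0"][2])
E
python3 push.py
```

```text
-32.5 -34.1 -0.8 4.0 -2.2 1.6
-31.0 -33.7 -0.6 5.7 -2.4 4.9
-29.5 -33.2 -0.6 7.7 -3.0 5.6
-28.0 -32.8 -0.5 11.1 -2.3 8.1
-26.5 -32.4 -0.5 12.4 -3.2 9.8
-25.0 -31.9 -0.4 14.2 -3.1 12.9
-23.5 -31.1 -0.4 17.5 -3.6 14.8
-22.0 -29.4 -0.2 15.9 -2.2 13.6
-20.5 -29.0 -0.2 18.5 -2.9 16.1
-19.0 -28.6 -0.1 20.5 -2.9 19.2
-17.5 -28.2 -0.0 22.9 -3.4 20.3
[-1.22  5.8   0.02] 22.0833 0.47905513613683964 0.012509338613430732
```

The resistance comes with an upward force, so the shaker may be tilting onto the ledge. I look at it in the side and wrist views together.

Run:
```python
from h import *
a=snapshot("side")[150:250,225:335]; b=snapshot("wrist"); c=snapshot("scene")[185:270,260:370]
A=cv2.resize(a,(440,400),interpolation=2);C=cv2.resize(c,(340,262),interpolation=2);B=cv2.resize(b[200:400,150:490],(340,200))
o=np.zeros((470,790,3),'uint8');o[:400,:440]=A;o[:262,445:785]=C;o[266:466,445:785]=B
cv2.imwrite("pics/s5.png",o)
```

```text
(no output)
```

View pics/s5.png

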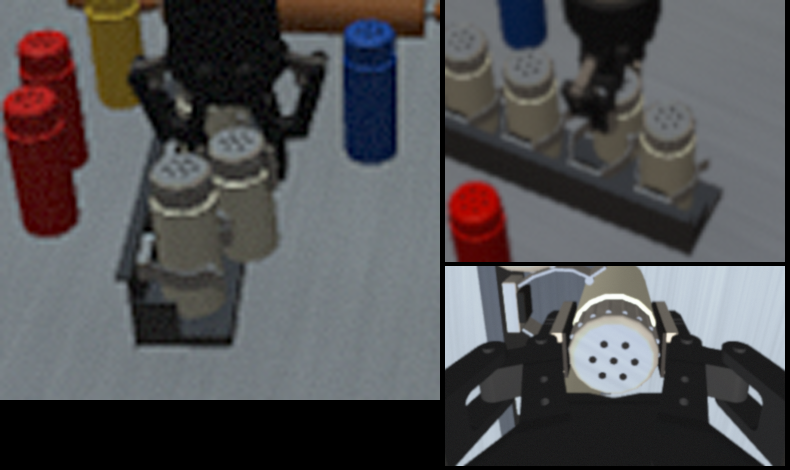

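The shaker leans a few degrees, cap towards the rack, and its leading foot edge drags on the ledge. I raise the grip force, counter-tilt the tool about 4° with a 1 mm lift, and go on pushing.

```bash
cat > push2.py <<'E'
from h import *
import sys
np.set_printoptions(precision=3,suppress=True)
D=np.load("p.npz");x=D["x"];F=D["F"];yv=np.array([-x[1],x[0],0]);zp=float(D["p0"][2]+D["e"][2])
f0=np.array([.5,.75,-2.1])
def st(tag):
    f=np.array(arm.read_ft_force())-f0;r=np.array(arm.read_tool_pos())
    d=Rot.from_quat(arm.read_eef_rot()).as_matrix()[:,0];g=r+.054*d-F
    print(tag,"g",round(float(g@x)*1e3,1),round(float(g@yv)*1e3,1),"foot",round((g[2]+.054-D["p0"][2])*1e3,1),"F",round(float(-f@x),1),round(float(f@yv),1),round(float(f[2]),1),"tilt",round(float(np.degrees(np.arcsin(d@x))),2))
    return -f@x,f@yv,f[2],g@x
def cmd(t,tilt,h,v=.04):
    q=ori([*(np.sin(tilt)*x[:2]),-np.cos(tilt)],-x); g=F+t*x+[0,0,zp-.054+h]
    arm.line_to(tcp(g,q),v,ori=q)
E
python3 - <<'E'
from push2 import *
st("now"); arm.move_gripper(0.0,120)
tl=np.radians(4)
cmd(-.0185,tl,.0145); st("tilted")
t=-.0185
while t<.012:
    t+=.002; cmd(t,tl,.0145); fx,fy,fz,gx=st(round(t*1e3,1))
    if fx>32 or abs(fy)>12 or abs(fz)>26: break
    if gx>-.008 and fx>16: break
print(arm.read_time(),arm.read_opening())
E
```

```text
now g -29.7 -0.4 foot 12.5 F 25.1 -3.3 21.2 tilt -1.54
tilted g -24.6 -0.4 foot 12.6 F 9.8 -2.4 1.4 tilt 3.3
-16.5 g -22.5 -0.3 foot 12.4 F 12.1 -2.0 3.9 tilt 3.22
-14.5 g -21.2 -0.2 foot 12.4 F 12.6 -1.8 5.3 tilt 3.14
-12.5 g -18.1 -0.2 foot 12.6 F 10.3 -2.0 3.0 tilt 3.29
-10.5 g -13.6 -0.4 foot 13.0 F 6.2 -2.5 -0.5 tilt 3.61
-8.5 g -8.3 -0.5 foot 13.8 F 1.5 -2.8 -1.1 tilt 4.03
-6.5 g -3.9 -0.3 foot 15.0 F -2.8 -3.0 -1.8 tilt 4.33
-4.5 g -2.6 -0.4 foot 14.9 F -3.3 -4.1 -0.1 tilt 4.23
-2.5 g -2.4 -0.4 foot 14.7 F 0.7 -6.0 3.8 tilt 4.02
-0.5 g -2.1 -0.5 foot 14.3 F 2.3 -4.9 7.1 tilt 3.79
1.5 g -1.8 -0.5 foot 13.9 F 6.4 -5.4 8.2 tilt 3.56
3.5 g -1.5 -0.5 foot 13.5 F 8.8 -4.5 9.9 tilt 3.34
5.5 g -1.3 -0.5 foot 13.1 F 12.0 -5.6 11.0 tilt 3.11
7.5 g -1.1 -0.4 foot 12.8 F 15.6 -5.0 12.8 tilt 2.88
9.5 g -0.8 -0.4 foot 12.6 F 17.8 -5.7 15.3 tilt 2.65
26.2167 0.4683186072358807
```

It snapped in: the force fell off, went negative as the clip drew it in, then rose against the pad. I press a little more, relax, release, and lift clear to check.

Run:
```python
from push2 import *
tl=np.radians(4)
cmd(.0125,tl,.0145); arm.pause(.3); st("press")
cmd(-.0005,np.radians(1),.0125); st("relax")
arm.move_gripper(1.0); arm.pause(.1); st("open")
p=arm.read_tool_pos(); arm.line_to(p+[0,0,.06],.12); 
q=ori([0,0,-1],-x); P=F-.03*x; arm.movep([P[0],P[1]+.03,.26],q)
a=snapshot("side")[150:250,225:335]; pp=pose();b=snapshot("wrist"); np.save("w6.npy",np.r_[pp[0],pp[1]]);cv2.imwrite("pics/w6.png",b); c=snapshot("scene")[185:270,260:370]
A=cv2.resize(a,(352,320),interpolation=2);C=cv2.resize(c,(352,272),interpolation=2);B=cv2.resize(b[0:280,100:440],(437,360))
o=np.zeros((592,790,3),'uint8');o[:320,:352]=A;o[320:592,:352]=C;o[:360,353:790]=B
cv2.imwrite("pics/s6.png",o);print(arm.read_time())
```

```text
press g -0.5 -0.4 foot 12.5 F 22.3 -5.7 20.1 tilt 2.31
relax g -0.2 -0.6 foot 12.3 F -0.6 -5.7 3.9 tilt 1.04
open g -0.6 0.3 foot 12.2 F 1.7 -0.6 2.5 tilt 1.0
28.9917
```

View pics/s6.png

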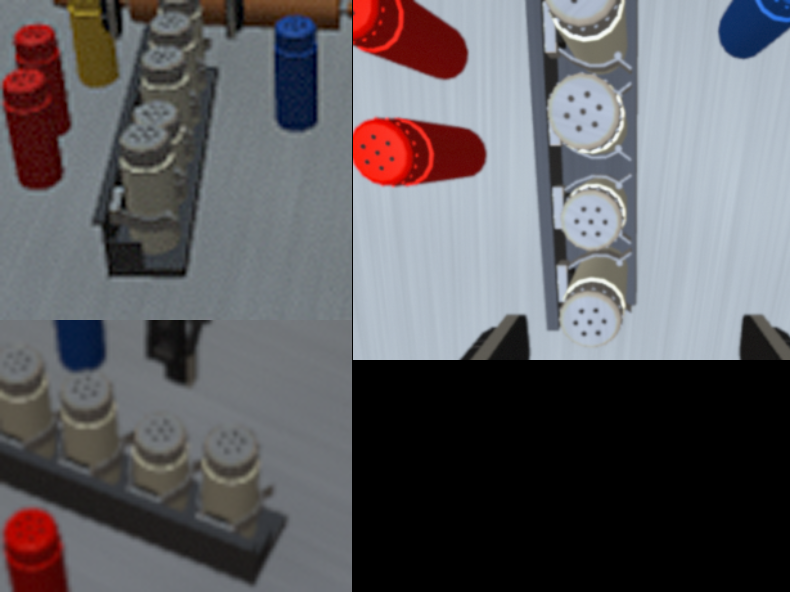

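The short shaker sits in line with the others, upright, and the tall shakers and look-alikes are unmoved. One numeric check of the cap position, then I hand in.

Run:
```python
from h import *
np.set_printoptions(precision=4,suppress=True)
w=np.load("w6.npy");p=(w[:3],w[3:]);D=np.load("p.npz");x=D["x"];y=np.array([-x[1],x[0],0])
cv=lambda u,v:(100+(u-353)*340/437,v*280/360)
for n,u,v,z,k in [("short",592,219,.104,0),("tallA",585,111,.124,-.062),("tallB",592,318,.124,.062)]:
    P=onz("wrist",cv(u,v),z,p)-D["F"]-k*y; print(n,"off seat x,y mm",P@x*1e3,P@y*1e3)
print(arm.read_ft_force(),arm.read_time()); print(ticket.finish_job())
```

```text
short off seat x,y mm -0.5143524753404876 -0.2982888925024403
tallA off seat x,y mm -0.8097307821680808 -0.6319213783422499
tallB off seat x,y mm -0.8774707548263349 -3.021045917157244
[ 0.4145  0.2116 -0.342 ] 28.9917
the job is handed in; nothing more can be done
None
```

The short shaker is in the empty clip, upright with its foot on the ledge, and the job was handed in at about 29 s.

**What I did:** I stood it upright on the worktop and let go. I then gripped it again from above, with the jaws along the push direction, and pushed it in along the rack's +x until it snapped home.

**Force during the push:** It rose to about 25 N at first, because the shaker tilted slightly and its foot dragged on the ledge. After I counter-tilted the tool by 4° it passed the lips at about 12.6 N. The force dropped to -3 N as the clip drew it in, then rose against the pad.

**Press home:** I pressed with about 22 N at the wrist, with about 20 N of downward force. Allowing for ledge friction and the clip's own hold, I estimate 18–32 N on the pad. That force was not measured directly.

**Last checks:**
- **Seat:** the short shaker's cap is within 1 mm of the expected seat position, and the foot height was 12.2 mm against the 12 mm ledge.
- **Neighbours:** both neighbouring tall shakers are still in their clips. One reads 3 mm off along the row; I put that down to picking its cap by eye at the edge of the picture, but did not re-measure it.
- **Other things:** the last pictures show the blue, red and yellow look-alikes undisturbed. I did not re-check the banneton, bowl, sugar pot or rolling pin after the last move, but the arm did not go near them.
- **Robot:** it is clear of everything, and the wrist force reads near zero.

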